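# Unlatch a filter cassette and lift it out

## Robot

A 6-joint arm with a two-finger parallel gripper is mounted at the origin on a cart in front of the work surface, level with it; the furniture and walls round the work are solid. World frame = base frame: x ahead of the robot, y to its left, z up, the work surface at z = 0. Lengths are in m, angles in rad, forces in N, time in s.
With the tool pointing down it reaches from about 0.25 to 0.725 m from the base axis. Payload 4 kg.
Tool frame: the origin (TCP) lies at the very end of the fingers, on their centre line; the grasp point (between the pads) lies 19 mm behind it; z points along the fingers, y is the line along which they close (so a half turn about z gives the same grasp; the last joint's range is limited). The gripper opens to 85 mm and grips with 20 to 120 N. Pads are 22 mm wide; open, the fingers measure 114 mm over their backs; the gripper's body (76 mm by 85 mm) begins 54 mm behind the grasp point. The pads swing forward as they close: fully open they stand 13 mm farther back than shut.
Start: joints at [-1.13, 0.241, 0.005, 1.335, 0, 1.571], TCP at [0.213, -0.452, 0.231] pointing down, gripper open.
Joint ranges: [-2.72, 2.72], [-1.05, 1.87], [-1.09, 1.28], [-1.99, 2.15], [-1.42, 1.44], [-3.14, 3.14]. Speed limits (rad/s): [2.79, 2.79, 3.14, 3.14, 3.14, 3.14].

## Interface

Orientations are given as a unit quaternion [x, y, z, w].
In Python, from cell import read_state, camera, finish_job gives the robot as it stands.
- The arm moves only by the tool carry_out, never from a script. Its arguments are lists of equal length, an entry for each row: "travel": the shift along the tool's x, y, z in m, a list of three; "turn": the turn, a rotation vector about the tool's x, y, z in degrees, a list of three. A call has 1 to 8 rows; each row shifts and turns the commanded pose from where the row before left it, along the tool's axes as they then stand; what a row does not reach is not made up. A row lasts 1/8 s, in which the tool goes at most 62.5 mm and 10.7 degrees, less where a joint would pass 70% of its speed; a pose out of reach is approached as far as the arm can. A call with a gripper value outside its range is refused whole. "hand" is the finger opening in m, from 0 to 0.0854, set as the call begins (left out, the last holds). The fingers move at their own pace and stop on an object; the grip force is fixed at half the most. Time passes only in rows, so rows that do not move let the fingers close. It gives the time, the measured TCP pose, the force, the opening and the grip force at its end, in the units of the state.
- read_state(): the state, without advancing time (a new reading comes with each control period).
- camera(name): name is "scene" or "top" or "wrist"; returns a dict with "color" (480x640x3 uint8, red, green, blue), "range_z" (480x640 float32, m along the optical axis (not along the pixel's ray), 0 where there is no reading), "intrinsics" (3x3 intrinsics, pixels), "k1" (the pictures are not rectified: a ray, as slopes to the right and down, at radius r is drawn at 1 + k1 r^2 times it, then the intrinsics apply), "view" (4x4, takes a point from world to camera coordinates); the wrist camera has in their place "hand_eye" (4x4, takes a point from camera to tool coordinates, whose origin is the TCP and whose axes are the flange's). Camera axes: x right, y up, looking along -z (the intrinsics and any distortion apply to the point x, -y, -z); pixel columns grow to the right and rows downward; lengths in m; the calibration is good to about 2 mm. A picture is of the moment at which its call begins: read the wrist's pose just before it.
- finish_job(): hands the job in; it is judged then, once.
The state is a dict: "time": time; "q": joint angles; "qd": joint speeds; "joint_efforts": joint torques, N m; "ee_pos": TCP position; "eef_rot": TCP orientation; "wrist_force": force on the tool from outside, world axes, zero at the start; "moment": the same for the moment, N m; "gripper_width": opening from 0.0 (shut) to 1.0 (fully open); "finger_force": force on a finger pad.
Only numpy, scipy, OpenCV 4.12 (cv2) and the standard library are available. Lean on these libraries where they do the work, as an engineer would, in place of code of your own. Each camera call takes 0.05 s, during which the arm holds its last target. There are 200 camera calls.

## Task

Two filter cassettes are latched into their docks on the bench. Take out the one with the straight bar-shaped grip (not the one with the round grip): press down the latch tab in front of its dock until the cassette pops up, then lift the cassette out and set it down upright inside the shallow steel tray. Leave the other cassette seated in its dock.

Things in the scene. Friction and masses are not known exactly. Their poses are not given: they have to be found in the camera images.
- bar_grip (a point): centre of the bar grip of the black cassette to take out: upright slab 22 mm thick (x), 46 wide (y), 42 tall, on a body 36 x 50 x 30 mm whose underside is 51 mm below this point; 120 g. z up, -x towards its tab. Seated: 75 mm over the bench, grip's foot level with the top of the grey dock (48 x 62 mm). Unlatched, a spring raises it 16 mm; it stays so, still in the dock; lift straight up
- bar_tab (a point): top centre of the steel latch tab of that cassette's dock: plate 30 mm (x) by 32 mm (y), 71 mm from the cassette's centre along its -x, 35 mm over the bench. It hinges down against a spring (3 to 8 N), 18 mm to its stop; the hidden hook lets go after 11 to 15 mm. Let go, it springs back and the cassette stays raised
- bar_latch (a joint): angle of that tab about its hinge, rad: 0 up (latched), 0.32 fully pressed; the hook frees the cassette at about 0.2 to 0.27
- tray_in (a point): centre of the inner floor (3 mm over the bench) of the shallow open steel tray, 160 mm (x) by 130 mm (y) outside, walls 3 mm thick and 22 mm high, fixed to the bench; its z points up
- knob_grip (a point): centre of the grip of the other cassette, which must stay: an upright round post, 30 mm in diameter and 42 mm tall, on the same body in an identical dock with an identical tab 71 mm before it along its -x
Things that resemble listed ones, but are neither listed nor needed, are in the scene too. What is shaped like the part that bears bar_grip but orange is not meant. What is shaped like the part that bears bar_tab but blue is not meant.

How it is judged:
On the way:
1. the latch tab of the bar-grip cassette is pressed down (latch angle over 0.15 rad) while the cassette is in its dock (value of joint bar_latch above 0.15 rad and distance of bar_grip from where it was at the start of the episode below 0.03 m).
At the end, for the whole second after the job is handed in: the bar-grip cassette stands upright (within 0.1 rad) and at rest on the floor of the steel tray, its centre within 65 mm (x) and 50 mm (y) of the tray's centre and its grip's centre 46 to 56 mm over the tray's floor; the round-grip cassette is within 10 mm of where it was (x of bar_grip in the frame of tray_in between -0.065 and 0.065 m and y of bar_grip in the frame of tray_in between -0.05 and 0.05 m and z of bar_grip in the frame of tray_in between 0.046 and 0.056 m and angle between bar_grip's own z axis and vertical below 0.1 rad and linear speed of bar_cassette below 0.02 m/s and distance of knob_grip from where it was at the start of the episode below 0.01 m); the robot touches nothing.
It fails at once if the round-grip cassette is released or moved by more than 10 mm (distance of knob_grip from where it was at the start of the episode above 0.01 m).
It also fails if it takes over 54 s, if anything falls off the work surface, if the arm or the gripper's body presses on something with over 40 N, if the wrist force passes 120 N, or if a joint passes its speed limit or range.

## Working session

There is one attempt and no reset: what is moved stays moved. The work goes in short steps, Python scripts to look and compute and a tool call to move; the robot and the scene stay as the last step left them, time stands still between calls to the robot, and variables do not carry over. Pictures are saved under pics/ and viewed, at most 10 in all, crops included, and the job is handed in when it is done.

Besides the shell and the picture viewer there is one more tool, called after "Call:" by a JSON object that holds its "op" and its "data", one argument or row to a line. carry_out: Moves the arm, as the interface text tells. Its arguments: {"type":"object","properties":{"travel":{"type":"array"},"turn":{"type":"array"},"hand":{"type":"number"}},"required":["travel","turn"]}

```bash
mkdir -p pics; cat > h.py <<'E'
import numpy as np, cv2
from cell import read_state, camera
def cloud(c, T=None):
    K=c["intrinsics"];k1=c["k1"];z=c["range_z"].astype(float)
    v,u=np.mgrid[0:480,0:640]
    d=np.stack([(u-K[0,2])/K[0,0],(v-K[1,2])/K[1,1]],-1)
    s=d.copy()
    for _ in range(8): s=d/(1+k1*(s**2).sum(-1,keepdims=True))
    P=np.stack([s[...,0]*z,-s[...,1]*z,-z],-1)
    if T is None: T=np.linalg.inv(c["view"])
    W=P@T[:3,:3].T+T[:3,3]; W[z==0]=np.nan
    return W
E
python3 - <<'E'
from h import *
s=read_state();print(s)
for n in("scene","top"):
    c=camera(n);cv2.imwrite(f"pics/{n}0.png",c["color"][:,:,::-1])
    np.savez(f"{n}0.npz",col=c["color"],W=cloud(c)); print(n,c["k1"],c["intrinsics"].tolist(),np.linalg.inv(c["view"])[:3,3], (c["range_z"]==0).mean())
E
```

```text
{'time': 0.0, 'q': array([-1.13002843e+00,  2.41395937e-01,  3.71305566e-03,  1.33520390e+00,
       -2.37433064e-05,  1.57082132e+00]), 'qd': array([ 0.00074798, -0.00024721, -0.00112221,  0.00060087,  0.00118656,
       -0.00060518]), 'joint_efforts': array([ 4.23001529e-04, -3.72318506e+01,  2.52407098e+01,  1.69969734e-02,
        2.16694119e-06, -2.09886551e-06]), 'ee_pos': array([ 0.21303778, -0.45163702,  0.23041721]), 'eef_rot': array([ 9.75815785e-01,  2.18591998e-01, -2.40088006e-04, -1.01734700e-03]), 'wrist_force': array([0.50042479, 0.15425134, 0.25253171]), 'moment': array([-0.07047686,  0.03318278,  0.05418861]), 'finger_force': 0.0, 'gripper_width': 0.9984132687996934}
scene -0.11994082536356722 [[554.9960621624514, 0.0, 329.83435892896733], [0.0, 554.9960621624514, 240.06004135351216], [0.0, 0.0, 1.0]] [0.16766698 0.72311883 0.85589924] 0.004036458333333334
top -0.09474347985951181 [[477.2173684851481, 0.0, 321.30890109810497], [0.0, 477.2173684851481, 233.40695242192777], [0.0, 0.0, 1.0]] [ 0.46129339 -0.05141845  1.05214906] 0.003841145833333333
```

View pics/top0.png

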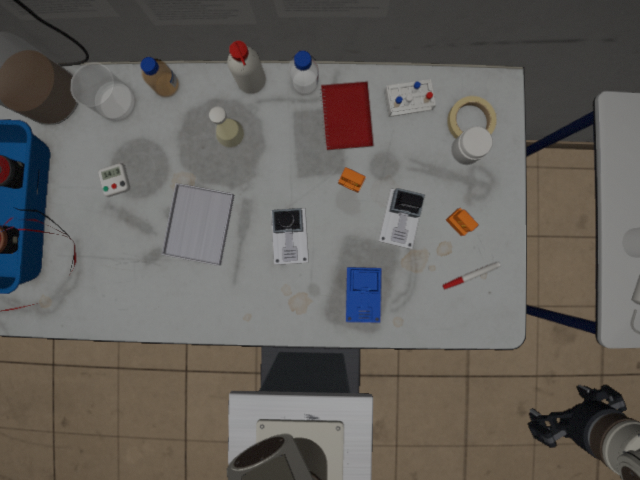

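View pics/scene0.png

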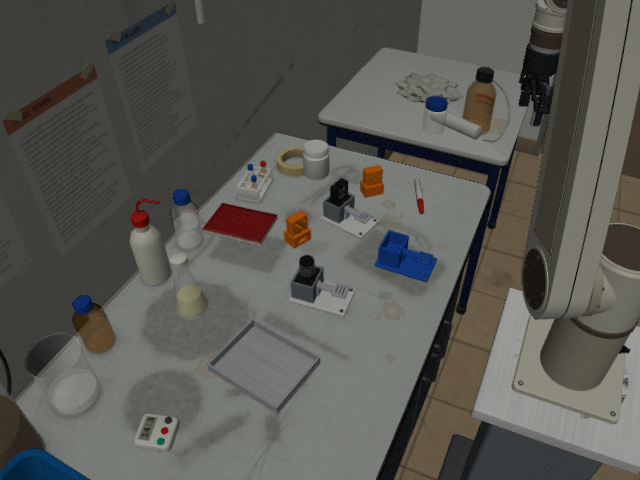

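The top view shows the tray at (200,225), a white dock base at (289,235) and another at (403,217). There are orange decoys at (351,179) and (462,221), and a blue decoy dock at (364,295). In the scene view, the dock at (322,285) has a round post and the one at (345,208) has a bar slab. I'll confirm this with a crop and measure the points.

```bash
python3 - <<'E'
from h import *
t=np.load("top0.npz");s=np.load("scene0.npz")
a=cv2.resize(t["col"][180:270,260:440],None,fx=4,fy=4,interpolation=2)
b=cv2.resize(s["col"][170:320,270:390],None,fx=2.4,fy=2.4,interpolation=2)
h=max(a.shape[0],b.shape[0]);f=lambda i:np.pad(i,((0,h-i.shape[0]),(0,0),(0,0)))
im=cv2.resize(np.hstack([f(a),f(b)]),None,fx=.78,fy=.78);print(im.shape);cv2.imwrite("pics/crop1.png",im[:,:,::-1])
bench=t["W"][270:330,200:330,2];print("bench z",np.nanmedian(bench))
def rect(name,W,m):
    P=W[m]; P=P[~np.isnan(P[:,0])]
    r=cv2.minAreaRect((P[:,:2]*1000).astype(np.float32)); print(name,len(P),"rect",np.round(np.array(r[0]),1),np.round(r[1],1),round(r[2],1),"z med",np.round(np.median(P[:,2])*1000,1),"mean",np.round(P.mean(0)*1000,1))
for n,d in(("top",t),("scene",s)):
    W=d["W"];z=W[...,2]
    for nm,x0,x1,y0,y1 in(("bar",.42,.58,-.28,-.16),("knob",.38,.55,-.03,.06)):
        R=(W[...,0]>x0-.05)&(W[...,0]<x1)&(W[...,1]>y0)&(W[...,1]<y1)
        rect(n+nm+" gripTop",W,R&(z>.088)&(z<.104))
        rect(n+nm+" dock",W,R&(z>.047)&(z<.062))
        rect(n+nm+" tab",W,R&(z>.026)&(z<.042))
        hh,e=np.histogram(z[R],bins=np.arange(0,.11,.006));print(hh)
    m=(W[...,0]>.3)&(W[...,0]<.62)&(W[...,1]>.1)&(W[...,1]<.32)&(z>.013)&(z<.03)
    k,l,st,_=cv2.connectedComponentsWithStats(m.astype(np.uint8)); i=1+st[1:,4].argmax()
    rect(n+"tray wall",W,m)
E
```

```text
(281, 786, 3)
bench z 0.0012104196895593722
topbar gripTop 190 rect [ 573.3 -220.5] [44.3 19.4] 78.7 z med 96.6 mean [ 571.4 -221.5   96.4]
topbar dock 269 rect [ 479.5 -198.9] [ 60.7 205.4] 77.0 z med 54.5 mean [ 527.3 -204.5   54.3]
topbar tab 383 rect [ 478.2 -201.2] [ 58.3 193.4] 79.4 z med 35.8 mean [ 516.7 -207.2   35.6]
[2602  752   50   15   23  185  178   31   98  163    7   11   11    9
   11   64  121    0]
topknob gripTop 180 rect [531.3  32.9] [28.2 28.1] 89.5 z med 96.9 mean [531.5  32.3  96.7]
topknob dock 337 rect [528.1  30.2] [42.2 59.1] 1.2 z med 54.9 mean [526.   29.3  54.8]
topknob tab 357 rect [497.3  28.1] [101.4  58. ] 4.2 z med 35.9 mean [477.4  27.1  35.8]
[1936  667   37    3    8  177  173   19  106  226    0    4    0   10
    3   55  121    1]
toptray wall 540 rect [523.2 233. ] [131.9 161. ] 80.4 z med 21.9 mean [525.2 235.4  21.1]
scenebar gripTop 124 rect [ 572.2 -218.1] [50.9 20.8] 78.2 z med 95.7 mean [ 570.4 -217.6   95.2]
scenebar dock 230 rect [ 486.8 -176.8] [ 64.6 201.5] 63.1 z med 53.5 mean [ 536.1 -203.3   53.5]
scenebar tab 365 rect [ 484.2 -180.1] [ 63.6 181.1] 65.7 z med 35.0 mean [ 518.2 -199.9   34.9]
[1166  483   42   50   46  203  129   46  130   90   31   23   34   36
   27   64   54    0]
sceneknob gripTop 163 rect [531.8  35. ] [27.3 32.7] 51.2 z med 95.8 mean [530.3  37.2  95.2]
sceneknob dock 284 rect [529.4  31.2] [43.8 58. ] 2.9 z med 54.3 mean [522.4  38.7  54.3]
sceneknob tab 341 rect [481.6  35.3] [53.8 71.1] 85.7 z med 35.6 mean [478.1  31.4  35.3]
[1838  539   49   15   14  199  133   23  121  151   28   33   28   33
   37   74   74    0]
scenetray wall 1051 rect [521.8 232.8] [133.3 162.8] 80.3 z med 20.3 mean [521.4 234.5  19.6]
```

View pics/crop1.png

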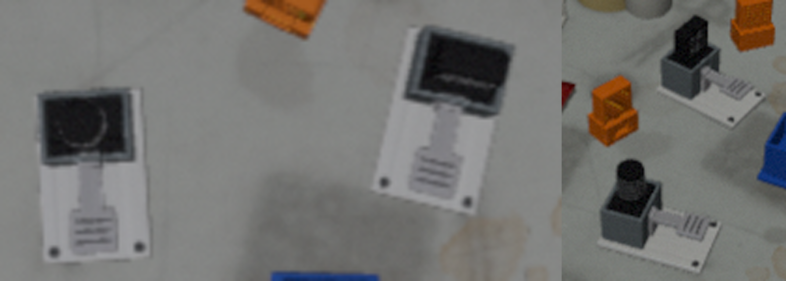

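The right-hand dock, at (403,217) in the top view, has the black straight bar, so it is the target. The left one has a round post. Orange and blue parts are decoys. Measurements:
- **Bar grip:** (0.573, -0.220), yaw about -11.4°, with its top at 96 mm as expected.
- **Tab:** about (0.503, -0.206), z 35.
- **Tray:** centre (0.522, 0.233), yaw about -9.6°.

Call:
{"op": "carry_out", "data": {
  "travel": [
    [0.0455, -0.0126, 0],
    [0.0455, -0.0126, 0],
    [0.0455, -0.0126, 0],
    [0.0455, -0.0126, 0],
    [0.0455, -0.0126, 0],
    [0.0455, -0.0126, 0],
    [0.0455, -0.0126, 0],
    [0.0455, -0.0126, 0]
  ],
  "turn": [
    [0, 0, 0],
    [0, 0, 0],
    [0, 0, 0],
    [0, 0, 0],
    [0, 0, 0],
    [0, 0, 0],
    [0, 0, 0],
    [0, 0, 0]
  ],
  "hand": 0
}}

```text
time: 1.1
ee_pos: [0.5003, -0.2045, 0.2308]
eef_rot: [0.976, 0.219, -0.0, -0.0]
wrist_force: [0.4, -0.7, -0.7]
gripper_width: -0.001
finger_force: 0.0
```

Call:
{"op": "carry_out", "data": {
  "travel": [
    [0, 0, 0.02],
    [0, 0, 0.02],
    [0, 0, 0.02],
    [0, 0, 0.02],
    [0, 0, 0.02],
    [0, 0, 0.02],
    [0, 0, 0],
    [0, 0, 0]
  ],
  "turn": [
    [0, 0, -9],
    [0, 0, -9],
    [0, 0, -9],
    [0, 0, -9],
    [0, 0, -9],
    [0, 0, -8.4],
    [0, 0, 0],
    [0, 0, 0]
  ]
}}

```text
time: 2.1
ee_pos: [0.4998, -0.2058, 0.1117]
eef_rot: [0.774, 0.633, 0.0, 0.0]
wrist_force: [0.5, -0.2, 0.0]
gripper_width: -0.002
finger_force: 0.0
```

```bash
python3 - <<'E'
from h import *
from scipy.spatial.transform import Rotation as R
s=read_state();r=R.from_quat(s["eef_rot"]).as_matrix()
print(s["ee_pos"],r.round(3),s["time"],s["gripper_width"])
c=camera("wrist");cv2.imwrite("pics/w1.png",c["color"][:,:,::-1])
T=np.eye(4);T[:3,:3]=r;T[:3,3]=s["ee_pos"];W=cloud(c,T@c["hand_eye"]);z=W[...,2]
for nm,lo,hi in(("grip",.09,.102),("tab",.028,.042)):
    m=(z>lo)&(z<hi)&(abs(W[...,0]-.53)<.08)&(abs(W[...,1]+.21)<.06)
    if nm=="tab": m=m&(W[...,0]<.525)
    P=W[m]; 
    if len(P)>5:
        q=cv2.minAreaRect((P[:,:2]*1000).astype(np.float32));print(nm,len(P),q,np.median(P[:,2]),P.min(0),P.max(0))
E
```

```text
[ 0.49976609 -0.20584418  0.11173807] [[ 0.199  0.98   0.   ]
 [ 0.98  -0.199 -0.   ]
 [-0.     0.    -1.   ]] 2.1 -0.002372989558243129
grip 4425 ((574.2756958007812, -221.4013671875), (45.85770797729492, 22.297208786010742), 77.42391967773438) 0.09505759867681299 [ 0.55947074 -0.24529634  0.09000352] [ 0.58927965 -0.19751525  0.09748876]
tab 2590 ((508.3843994140625, -206.79464721679688), (32.082244873046875, 36.40656280517578), 78.79450988769531) 0.033942878485446526 [ 0.4876981  -0.22460402  0.02912849] [ 0.52496644 -0.18824043  0.03637628]
```

View pics/w1.png

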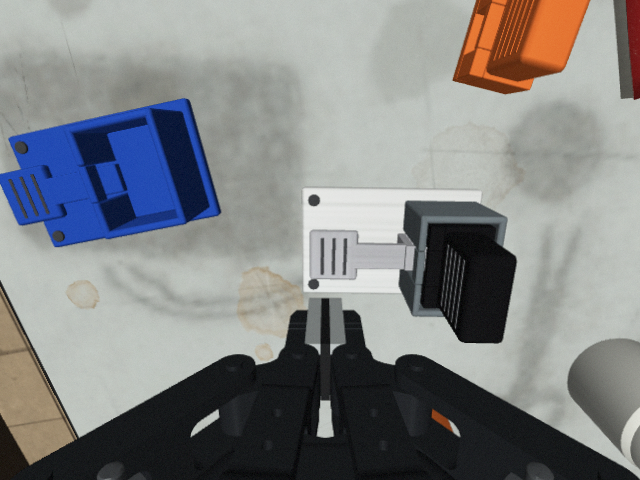

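The wrist view shows the black bar grip at (475,290) and its steel tab at (333,255), with the blue decoy at (115,175). The wrist measurement agrees with the earlier ones: grip (0.574, -0.221). Next I press the tab.

Call:
{"op": "carry_out", "data": {
  "travel": [
    [0, 0, 0.035],
    [0, 0, 0.03],
    [0, 0, 0.01],
    [0, 0, 0.004],
    [0, 0, 0.004],
    [0, 0, 0.004],
    [0, 0, 0.003],
    [0, 0, 0]
  ],
  "turn": [
    [0, 0, 0],
    [0, 0, 0],
    [0, 0, 0],
    [0, 0, 0],
    [0, 0, 0],
    [0, 0, 0],
    [0, 0, 0],
    [0, 0, 0]
  ]
}}

```text
time: 3.15
ee_pos: [0.4985, -0.2057, 0.0216]
eef_rot: [0.774, 0.634, -0.001, -0.001]
wrist_force: [-5.7, 1.3, 3.7]
gripper_width: -0.001
finger_force: 2.8
```

```bash
cat > g.py <<'E'
from h import *
s=read_state();print(s["time"],s["ee_pos"],s["wrist_force"])
for n in("scene","top"):
    W=cloud(camera(n));z=W[...,2]
    m=(z>.085)&(z<.12)&(abs(W[...,0]-.573)<.03)&(abs(W[...,1]+.22)<.035)
    P=W[m]; print(n,len(P),np.percentile(P[:,2],[50,80,90]) if len(P) else 0)
E
python3 g.py
```

```text
3.15 [ 0.49854662 -0.20567165  0.02162704] [-5.66901116  1.2625656   3.65074886]
scene 312 [0.11004867 0.11369338 0.11487392]
top 186 [0.11193901 0.11416377 0.11546142]
```

The cassette has popped up: its top went from 96 to 112 mm. Now I go up, across, open, and look before descending.

Call:
{"op": "carry_out", "data": {
  "travel": [
    [0, 0, -0.04],
    [0, 0, -0.06],
    [0, 0, -0.06],
    [0, 0.0379, 0],
    [0, 0.0378, 0],
    [0, 0, 0],
    [0, 0, 0],
    [0, 0, 0]
  ],
  "turn": [
    [0, 0, 0],
    [0, 0, 0],
    [0, 0, 0],
    [0, 0, 0],
    [0, 0, 0],
    [0, 0, 0],
    [0, 0, 0],
    [0, 0, 0]
  ]
}}

```text
time: 4.25
ee_pos: [0.5731, -0.2205, 0.1816]
eef_rot: [0.774, 0.634, 0.0, 0.0]
wrist_force: [-0.5, -0.4, -0.2]
gripper_width: -0.001
finger_force: 0.0
```

Call:
{"op": "carry_out", "data": {
  "travel": [
    [0, 0, 0],
    [0, 0, 0],
    [0, 0, 0],
    [0, 0, 0],
    [0, 0, 0],
    [0, 0, 0]
  ],
  "turn": [
    [0, 0, 0],
    [0, 0, 0],
    [0, 0, 0],
    [0, 0, 0],
    [0, 0, 0],
    [0, 0, 0]
  ],
  "hand": 0.085
}}

```text
time: 5.0
ee_pos: [0.5738, -0.2206, 0.1813]
eef_rot: [0.774, 0.634, -0.0, -0.0]
wrist_force: [-0.5, 0.5, 0.3]
gripper_width: 0.997
finger_force: 0.0
```

```bash
python3 - <<'E'
from h import *
from scipy.spatial.transform import Rotation as R
s=read_state();r=R.from_quat(s["eef_rot"]).as_matrix()
print(s["ee_pos"],s["time"],s["gripper_width"])
c=camera("wrist");cv2.imwrite("pics/w2.png",c["color"][:,:,::-1])
T=np.eye(4);T[:3,:3]=r;T[:3,3]=s["ee_pos"];W=cloud(c,T@c["hand_eye"]);z=W[...,2]
m=(z>.106)&(z<.118)&(abs(W[...,0]-.575)<.035)&(abs(W[...,1]+.22)<.04)
P=W[m];q=cv2.minAreaRect((P[:,:2]*1000).astype(np.float32));print(len(P),q,np.median(P[:,2]))
d=np.r_[np.array(q[0])/1000,np.median(P[:,2])]-s["ee_pos"];print("grip top in tool axes",r.T@d)
E
```

```text
[ 0.57376923 -0.22061972  0.18126451] 5.0 0.9968870949826166
2579 ((574.7941284179688, -221.42218017578125), (45.396297454833984, 21.762483596801758), 77.8244857788086) 0.11073972185912917
grip top in tool axes [-0.0005859   0.00116555  0.07052474]
```

View pics/w2.png

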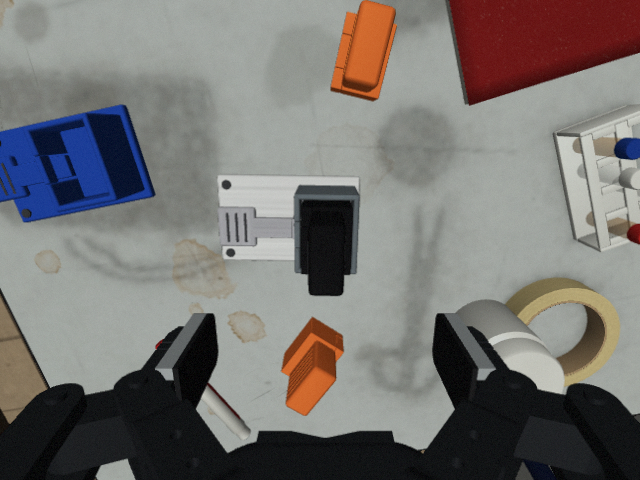

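The grip is at (327,245), with its top centred between the fingers to within 1 mm. I descend and grasp.

Call:
{"op": "carry_out", "data": {
  "travel": [
    [0, 0.001, 0.04],
    [0, 0, 0.04],
    [0, 0, 0.024],
    [0, 0, 0],
    [0, 0, 0]
  ],
  "turn": [
    [0, 0, 0.6],
    [0, 0, 0],
    [0, 0, 0],
    [0, 0, 0],
    [0, 0, 0]
  ]
}}

```text
time: 5.68
ee_pos: [0.5756, -0.2211, 0.0785]
eef_rot: [0.777, 0.63, 0.0, 0.001]
wrist_force: [0.4, 0.4, 0.1]
gripper_width: 0.997
finger_force: 0.0
```

Call:
{"op": "carry_out", "data": {
  "travel": [
    [0, 0, 0],
    [0, 0, 0],
    [0, 0, 0],
    [0, 0, 0],
    [0, 0, 0],
    [0, 0, 0],
    [0, 0, 0],
    [0, 0, 0]
  ],
  "turn": [
    [0, 0, 0],
    [0, 0, 0],
    [0, 0, 0],
    [0, 0, 0],
    [0, 0, 0],
    [0, 0, 0],
    [0, 0, 0],
    [0, 0, 0]
  ],
  "hand": 0.0
}}

```text
time: 6.68
ee_pos: [0.5749, -0.2209, 0.0774]
eef_rot: [0.777, 0.63, 0.0, 0.0]
wrist_force: [-0.9, 0.3, 2.6]
gripper_width: 0.253
finger_force: 60.4
```

Call:
{"op": "carry_out", "data": {
  "travel": [
    [0, 0, -0.01],
    [0, 0, -0.015],
    [0, 0, -0.02],
    [0, 0, -0.025],
    [0, 0, -0.03],
    [0, 0, -0.03],
    [0, 0, -0.01],
    [0, 0, 0]
  ],
  "turn": [
    [0, 0, 0],
    [0, 0, 0],
    [0, 0, 0],
    [0, 0, 0],
    [0, 0, 0],
    [0, 0, 0],
    [0, 0, 0],
    [0, 0, 0]
  ]
}}

```text
time: 7.68
ee_pos: [0.575, -0.2209, 0.218]
eef_rot: [0.777, 0.63, 0.0, 0.001]
wrist_force: [-1.1, 0.8, -0.9]
gripper_width: 0.248
finger_force: 59.9
```

```bash
python3 - <<'E'
from h import *
from scipy.spatial.transform import Rotation as R
s=read_state();r=R.from_quat(s["eef_rot"]).as_matrix()
print(s["ee_pos"],s["gripper_width"],s["finger_force"],s["wrist_force"])
print("to tray centre, tool axes",r.T@(np.array([.5225,.233,s["ee_pos"][2]])-s["ee_pos"]), "tool y yaw",np.degrees(np.arctan2(r[1,1],r[0,1])))
c=camera("scene");cv2.imwrite("pics/s2.png",c["color"][60:420,140:500,::-1])
E
```

```text
[ 0.57504781 -0.22094009  0.21798929] 0.24770175706216035 59.93874549865723 [-1.08795335  0.75471059 -0.85940954]
to tray centre, tool axes [ 4.33236602e-01 -1.45357565e-01 -3.16526739e-04] tool y yaw -11.944281572557927
```

View pics/s2.png

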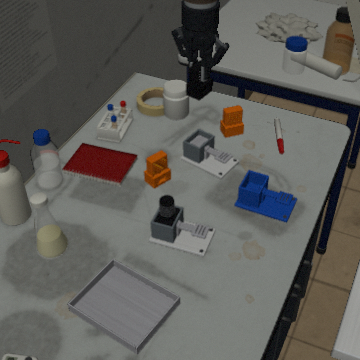

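The bar dock at (198,150) in this crop is empty, the cassette is in the gripper at (200,75), and the round-grip cassette is still seated. I carry it to the tray.

Call:
{"op": "carry_out", "data": {
  "travel": [
    [0.02, -0.0067, 0],
    [0.035, -0.0117, 0],
    [0.035, -0.0117, 0],
    [0.035, -0.0117, 0],
    [0.035, -0.0117, 0],
    [0.035, -0.0117, 0],
    [0.035, -0.0117, 0],
    [0.035, -0.0117, 0]
  ],
  "turn": [
    [0, 0, 0],
    [0, 0, 0],
    [0, 0, 0],
    [0, 0, 0],
    [0, 0, 0],
    [0, 0, 0],
    [0, 0, 0],
    [0, 0, 0]
  ]
}}

```text
time: 8.72
ee_pos: [0.5412, 0.059, 0.216]
eef_rot: [0.777, 0.63, -0.001, -0.001]
wrist_force: [1.2, -0.0, -0.7]
gripper_width: 0.25
finger_force: 59.9
```

Call:
{"op": "carry_out", "data": {
  "travel": [
    [0.035, -0.0117, 0],
    [0.035, -0.0117, 0],
    [0.035, -0.0117, 0],
    [0.033, -0.011, 0],
    [0.02, -0.0067, 0],
    [0.01, -0.0037, 0],
    [0, 0, 0],
    [0, 0, 0]
  ],
  "turn": [
    [0, 0, 0],
    [0, 0, 0],
    [0, 0, 0],
    [0, 0, 0],
    [0, 0, 0],
    [0, 0, 0],
    [0, 0, -2.3],
    [0, 0, 0]
  ]
}}

```text
time: 9.72
ee_pos: [0.5222, 0.2323, 0.217]
eef_rot: [0.764, 0.645, -0.0, 0.0]
wrist_force: [-0.6, 0.5, -1.6]
gripper_width: 0.252
finger_force: 60.0
```

```bash
python3 - <<'E'
from h import *
s=read_state();print(s["ee_pos"],s["eef_rot"],s["gripper_width"])
W=cloud(camera("scene"));e=s["ee_pos"];z=W[...,2]
m=(abs(W[...,0]-e[0])<.05)&(abs(W[...,1]-e[1])<.05)&(z>.1)&(z<.25)
print("lowest points",np.percentile(z[m],[1,3,10])*1000, "expect", (e[2]-.0774+.040)*1000)
E
```

```text
[0.52219509 0.23231443 0.21703392] [ 7.64416992e-01  6.44722013e-01 -4.32353787e-04  3.91132540e-05] 0.25221906534660044
lowest points [181.07770381 182.73399444 187.14900854] expect 179.63391874030293
```

Call:
{"op": "carry_out", "data": {
  "travel": [
    [0, 0, 0.03],
    [0, 0, 0.045],
    [0, 0, 0.045],
    [0, 0, 0.03],
    [0, 0, 0.015],
    [0, 0, 0.007],
    [0, 0, 0],
    [0, 0, 0]
  ],
  "turn": [
    [0, 0, 0],
    [0, 0, 0],
    [0, 0, 0],
    [0, 0, 0],
    [0, 0, 0],
    [0, 0, 0],
    [0, 0, 0],
    [0, 0, 0]
  ]
}}

```text
time: 10.78
ee_pos: [0.5235, 0.2333, 0.0467]
eef_rot: [0.764, 0.645, 0.001, 0.0]
wrist_force: [-0.3, -0.5, -1.3]
gripper_width: 0.252
finger_force: 59.9
```

Call:
{"op": "carry_out", "data": {
  "travel": [
    [0, 0, 0.001],
    [0, 0, 0.001],
    [0, 0, 0.001],
    [0, 0, 0]
  ],
  "turn": [
    [0, 0, 0],
    [0, 0, 0],
    [0, 0, 0],
    [0, 0, 0]
  ]
}}

```text
time: 11.28
ee_pos: [0.5223, 0.2328, 0.0422]
eef_rot: [0.764, 0.645, -0.0, -0.0]
wrist_force: [-0.2, -0.3, -1.3]
gripper_width: 0.251
finger_force: 59.9
```

Call:
{"op": "carry_out", "data": {
  "travel": [
    [0, 0, 0.001],
    [0, 0, 0.001],
    [0, 0, 0]
  ],
  "turn": [
    [0, 0, 0],
    [0, 0, 0],
    [0, 0, 0]
  ]
}}

```text
time: 11.65
ee_pos: [0.5224, 0.2329, 0.0409]
eef_rot: [0.764, 0.645, 0.0, 0.0]
wrist_force: [-1.7, -0.9, 4.1]
gripper_width: 0.248
finger_force: 60.5
```

Contact with the floor (4 N). I release slowly enough and retract.

Call:
{"op": "carry_out", "data": {
  "travel": [
    [0, 0, 0],
    [0, 0, 0],
    [0, 0, 0],
    [0, 0, 0],
    [0, 0, 0],
    [0, 0, 0],
    [0, 0, 0]
  ],
  "turn": [
    [0, 0, 0],
    [0, 0, 0],
    [0, 0, 0],
    [0, 0, 0],
    [0, 0, 0],
    [0, 0, 0],
    [0, 0, 0]
  ],
  "hand": 0.07
}}

```text
time: 12.52
ee_pos: [0.5224, 0.2328, 0.0403]
eef_rot: [0.764, 0.645, -0.0, -0.0]
wrist_force: [-0.4, -0.6, -0.5]
gripper_width: 0.82
finger_force: 0.0
```

Call:
{"op": "carry_out", "data": {
  "travel": [
    [0, 0, -0.015],
    [0, 0, -0.03],
    [0, 0, -0.045],
    [0, 0, -0.05],
    [0, 0, -0.04],
    [0, 0, 0],
    [0, 0, 0]
  ],
  "turn": [
    [0, 0, 0],
    [0, 0, 0],
    [0, 0, 0],
    [0, 0, 0],
    [0, 0, 0],
    [0, 0, 0],
    [0, 0, 0]
  ]
}}

```text
time: 13.4
ee_pos: [0.5222, 0.2328, 0.2207]
eef_rot: [0.764, 0.645, 0.0, 0.0]
wrist_force: [-0.4, -0.1, 0.5]
gripper_width: 0.821
finger_force: 0.0
```

```bash
python3 - <<'E'
from h import *
s=read_state();print(s["ee_pos"],s["gripper_width"],s["wrist_force"])
c=camera("scene");cv2.imwrite("pics/s3.png",c["color"][150:430,150:480,::-1])
W=cloud(c);z=W[...,2]
for nm,x,y in(("bar",.5225,.233),("knob",.5315,.033)):
    m=(abs(W[...,0]-x)<.04)&(abs(W[...,1]-y)<.04)&(z>.068)&(z<.105)
    zt=np.percentile(z[m],90); m&=abs(z-zt)<.004
    q=cv2.minAreaRect((W[m][:,:2]*1000).astype(np.float32));print(nm,q,"top z",np.median(z[m]))
E
```

```text
[0.52220041 0.23275398 0.22067319] 0.8206546364177824 [-0.43240841 -0.05188745  0.51165584]
bar ((520.777587890625, 232.83181762695312), (47.39563751220703, 22.8487606048584), 79.07171630859375) top z 0.07557064886501219
knob ((530.9578857421875, 35.220550537109375), (30.417600631713867, 28.376575469970703), 77.8497543334961) top z 0.09652272161640174
```

View pics/s3.png

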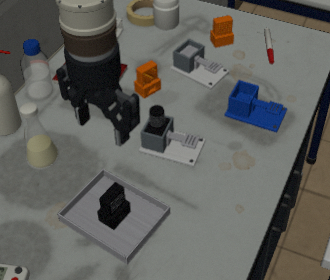

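The cassette stands upright at the tray's centre, at (115,205) in the crop. Its top is at 75 mm, as expected. The round-grip cassette at (157,125) is unmoved and the gripper is clear.

```bash
python3 -c "
from cell import finish_job
print(finish_job())"
```

```text
the job is handed in; nothing more can be done
None
```

I pressed the latch and set the bar-grip cassette upright at the tray's centre; the round-grip cassette stayed seated, and the job was handed in after about 13.5 s of robot time (no verdict was returned).

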